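# Nest the sample cups and hold the inspection lamp's shutter half open

### The job

Build the cup stack for inspection: nest the two loose white sample cups, one after the other, fully down into the cup that stands on the inspection lamp's seat, and let go of them, keeping the lamp's shutter shut until the stack is complete. Then slide the lamp's sprung shutter by the black grip on top to half open, at the long middle mark, and finish while holding it there against its spring: do not let go at the end. Leave the glass beaker, the brass union and the timer where they stand.

Things in the scene. Friction and masses are not known exactly. Their poses are not given: they have to be found in the camera images.
- lamp: inspection lamp fixed to the bench: dark base plate and grey lamp house, its top 100 mm above the bench. Origin on the bench; x to the rear, y to the lamp's left, z up. House: x 0 to 80 mm, y -108 to 52 mm, window in its front; plate 10 mm thick: x -95 to 95, y -115 to 60 mm. A slot on top along y carries the shutter grip; behind it three black marks: shut, half (longest), open.
- seat (a point): centre of the seat's floor, on which the seated cup's foot stands, 52 mm in front of the house's front face, 12 mm above the bench (lamp's frame x -52, y 0). A ring 49 mm across and 5 mm high stands round the foot. Axes as the lamp's.
- half_mark (a point): on the top face of the lamp house (100 mm above the bench), in the slot beside the long middle mark, in the lamp's frame at x 35, y -30 mm: the grip's centre is straight above it when the shutter is half open
- shutter_grip (a point): the shutter's upright black grip, a block 24 mm along the lamp's x, 12 mm along its y, from 4 to 38 mm above the house's top; this point is on its axis, 25 mm above the house's top. It moves with the shutter; axes as the lamp's.
- shutter (a joint): travel of the shutter in m: 0 shut (as it starts), 0.06 fully open, half open is 0.03; opening moves the grip along the lamp's -y (to the right seen from the robot). A spring drives it shut: about 2.3 N when shut, 6.2 N at half, 10 N fully open; it snaps back when let go.
- seated_cup: white tapered sample cup, 56 mm high, about 30 g. Origin: centre of underside, z up. Foot 34 mm across; skirt widens to 51 mm at 36 mm height, where a shoulder steps out to a straight collar (60 mm outside, 54 inside) up to the open rim. Nested, its shoulder sits on the lower cup's rim: origin 20 mm above the lower one's, 2 mm sideways play. This one already stands on the lamp's seat.
- cup_a: white tapered sample cup, 56 mm high, about 30 g. Origin: centre of underside, z up. Foot 34 mm across; skirt widens to 51 mm at 36 mm height, where a shoulder steps out to a straight collar (60 mm outside, 54 inside) up to the open rim. Nested, its shoulder sits on the lower cup's rim: origin 20 mm above the lower one's, 2 mm sideways play. One of the two that stand loose on the bench.
- cup_b: white tapered sample cup, 56 mm high, about 30 g. Origin: centre of underside, z up. Foot 34 mm across; skirt widens to 51 mm at 36 mm height, where a shoulder steps out to a straight collar (60 mm outside, 54 inside) up to the open rim. Nested, its shoulder sits on the lower cup's rim: origin 20 mm above the lower one's, 2 mm sideways play. The other loose one on the bench.
- vial_crimper: tall blue press fixed to the bench left of the lamp, an obstacle: 190 mm deep, 130 wide, about 510 high with its lever, head overhanging to the front. Origin: centre of its base, on the bench. A fixed computer screen (390 mm high) is the obstacle on the other side, from x 0.59 back and y -0.35 to the right.
- beaker: clear glass beaker, 50 mm wide, 54 high, straight walls and a spout; bystander
- timer: small white square bench timer, 66 x 66 x 17 mm; bystander
- union: small brass pipe union lying down, 16 x 34 x 14 mm; bystander
There are look-alikes about, which are no part of the job. Leave any orange look-alike of the cup_a alone. What is shaped like the cup_b but purple is not meant.

How it is judged (in metres and radians):
On the way, in this order (a step that is already met when the one before it is completed fails the run):
1. one loose cup is nested fully into the seated cup (((horizontal distance between cup_a and seated_cup below 0.005 m and z of cup_a in the frame of seated_cup between 0.0165 and 0.0235 m and angle between cup_a's own z axis and vertical below 0.08 rad) or (horizontal distance between cup_b and seated_cup below 0.005 m and z of cup_b in the frame of seated_cup between 0.0165 and 0.0235 m and angle between cup_b's own z axis and vertical below 0.08 rad))), for 0.2 s.
2. both loose cups are nested in the stack on the seat, and let go (((horizontal distance between cup_a and seated_cup below 0.005 m and z of cup_a in the frame of seated_cup between 0.0165 and 0.0235 m and angle between each of cup_a, cup_b's own z axis and vertical below 0.08 rad and horizontal distance between cup_b and cup_a below 0.005 m and z of cup_b in the frame of cup_a between 0.0165 and 0.0235 m) or (horizontal distance between cup_b and seated_cup below 0.005 m and z of cup_b in the frame of seated_cup between 0.0165 and 0.0235 m and angle between each of cup_b, cup_a's own z axis and vertical below 0.08 rad and horizontal distance between cup_a and cup_b below 0.005 m and z of cup_a in the frame of cup_b between 0.0165 and 0.0235 m)) and horizontal distance between seated_cup and seat below 0.006 m and z of seated_cup in the frame of seat below 0.004 m and angle between seated_cup's own z axis and vertical below 0.08 rad and contact force between the fingers and cup_a below 0.1 N and contact force between the fingers and cup_b below 0.1 N and contact force between the fingers and seated_cup below 0.1 N), for 0.2 s.
3. the shutter is half open, in the fingers, with the stack complete (((horizontal distance between cup_a and seated_cup below 0.005 m and z of cup_a in the frame of seated_cup between 0.0165 and 0.0235 m and angle between each of cup_a, cup_b's own z axis and vertical below 0.08 rad and horizontal distance between cup_b and cup_a below 0.005 m and z of cup_b in the frame of cup_a between 0.0165 and 0.0235 m) or (horizontal distance between cup_b and seated_cup below 0.005 m and z of cup_b in the frame of seated_cup between 0.0165 and 0.0235 m and angle between each of cup_b, cup_a's own z axis and vertical below 0.08 rad and horizontal distance between cup_a and cup_b below 0.005 m and z of cup_a in the frame of cup_b between 0.0165 and 0.0235 m)) and value of joint shutter between 0.025 and 0.035 m and contact force between the fingers and shutter above 3 N), for 0.3 s.
At the end, for the whole second after the job is handed in: Both cups nested over the seated cup: each within 5 mm of concentric, 16.5-23.5 mm above the one below, within 4.5 deg of upright, at rest, not touched; lowest within 6 mm of the seat centre; shutter still at 25-35 mm of its 60 mm travel, held by the fingers with over 3 N (all of step 3 and horizontal distance between seated_cup and seat below 0.006 m and z of seated_cup in the frame of seat below 0.004 m and angle between seated_cup's own z axis and vertical below 0.08 rad and contact force between the fingers and cup_a below 0.1 N and contact force between the fingers and cup_b below 0.1 N and contact force between the fingers and seated_cup below 0.1 N and velocity of joint shutter between -0.01 and 0.01 m/s and linear speed of each of cup_a, cup_b below 0.02 m/s); the arm keeps its last pose, push and grip.
It fails at once if the shutter is opened (more than 6 mm) while the stack is not complete (value of joint shutter above 0.006 m and not ((horizontal distance between cup_a and seated_cup below 0.005 m and z of cup_a in the frame of seated_cup between 0.0165 and 0.0235 m and angle between each of cup_a, cup_b's own z axis and vertical below 0.08 rad and horizontal distance between cup_b and cup_a below 0.005 m and z of cup_b in the frame of cup_a between 0.0165 and 0.0235 m) or (horizontal distance between cup_b and seated_cup below 0.005 m and z of cup_b in the frame of seated_cup between 0.0165 and 0.0235 m and angle between each of cup_b, cup_a's own z axis and vertical below 0.08 rad and horizontal distance between cup_a and cup_b below 0.005 m and z of cup_a in the frame of cup_b between 0.0165 and 0.0235 m))).
It fails at once if the beaker, the brass union or the timer is moved more than 30 mm (distance of any of beaker, timer, union from where it was at the start of the episode above 0.03 m).
It also fails if it takes over 58 s, if anything falls off the work surface, if the arm or the gripper's body presses on something with over 40 N, if the wrist force passes 120 N, or if a joint passes its speed limit or range.

### The arm

A 6-joint arm with a two-finger parallel gripper is mounted at the origin on a cart in front of the work surface, level with it; the furniture and walls round the work are solid. World frame = base frame: x ahead of the robot, y to its left, z up, the work surface at z = 0. Lengths are in mm, angles in rad, forces in N, time in s.
With the tool pointing down it reaches from about 375 to 925 mm from the base axis. Payload 5.7 kg.
Tool frame: the origin (TCP) lies at the very end of the fingers, on their centre line; the grasp point (between the pads) lies 19 mm behind it; z points along the fingers, y is the line along which they close (so a half turn about z gives the same grasp; the last joint's range is limited). The gripper opens to 88 mm and grips with 3 to 60 N. Pads are 20 mm wide; open, the fingers measure 115 mm over their backs; the gripper's body (75 mm by 178 mm) begins 61 mm behind the grasp point.
Start: joints at [1.035, 0.359, 1.51, -0, 1.272, -0.115], TCP at [245.083, 547.628, 222.623] pointing down, gripper open.
Joint ranges: [-2.97, 2.97], [-1.01, 2.36], [0.21, 2.38], [-0.96, 4.11], [0.2, 2.71], [-2.98, 2.98]. Speed limits (rad/s): [2.39, 2.39, 3.14, 3.14, 3.14, 3.14].

### API

Orientations are given as a unit quaternion [x, y, z, w].
In Python, from plant import * gives the robot as it stands.
- The arm moves only by the tool drive_tool, never from a script. Its argument "plan" is a list of rows, each a list of 2 entries, a list of its own where there are three numbers: the shift along the tool's x, y, z as a fraction of full scale, then the turn, a rotation vector about the tool's x, y, z as a fraction of full scale. A call has 1 to 12 rows; each row shifts and turns the commanded pose from where the row before left it, along the tool's axes as they then stand; what a row does not reach is not made up. Full scale, the value 1, is 2.5 cm for a shift and 0.5 rad for a turn. A row lasts 1/12 s, in which the tool goes at most 41.7 mm and 7.16 degrees, less where a joint would pass 70% of its speed; a pose out of reach is approached as far as the arm can. A call with a number of a shift or a turn outside -1 to 1 is refused whole. A call with a gripper value outside its range is refused whole. "jaw" is the closure, from 0 (fully open) to 1 (shut), set as the call begins (left out, the last holds). The fingers move at their own pace and stop on an object; "newtons" is the grip in N (left out, the last holds). Time passes only in rows, so rows that do not move let the fingers close. It gives the time, the measured TCP pose, the force, the opening and the grip force at its end, in the units of the state.
- get_obs(): the state, without advancing time (a new reading comes with each control period).
- read_camera(name): name is "side" or "top"; returns the picture (400x640x3 uint8, red, green, blue); there is no depth.
- get_calibration(name): a dict with "fx", "fy", "cx", "cy" (pixels), "R" (3x3) and "t" (3): a world point X has camera coordinates R X + t. Camera axes: x right, y down, z forward; pixel columns grow to the right and rows downward; lengths in mm; the calibration is good to about 2 mm. A picture is of the moment at which its call begins. get_calibration takes no time and is no camera call.
- hand_in(): hands the job in; it is judged then, once.
Trained networks look in the newest picture that a camera, given by its name, has taken for a name from the list of things; names that differ only in an ending like _2 or _b are one class to them, and where a whole thing is asked for, a point or a joint stands for the part that bears it (a point fixed in the world has none). Each returns a list of dicts, best first, with "p" (0 to 1); they miss things now and then, are a little off and sometimes report something else, mostly with a low value. They report only what shows in the picture. A call takes as long as a camera call. They do not tell look-alikes from the thing itself.
- trace(camera, query): "mask" (400x640 bool, what is visible of it) and "bbox" ([centre column, centre row, width, height] in pixels, round what is visible of it).
The state is a dict: "time_s": time; "q": joint angles; "qvel": joint speeds; "tau": joint torques, N m; "eef_pos": TCP position; "ee_rot": TCP orientation; "contact_force": force on the tool from outside, world axes, zero at the start; "torque": the same for the moment, N m; "gripper_width": finger opening in mm; "grasp_force": force on a finger pad.
Only numpy, scipy, OpenCV 4.12 (cv2) and the standard library are available. Lean on these libraries where they do the work, as an engineer would, in place of code of your own. Each camera call takes 0.05 s, during which the arm holds its last target. There are 200 camera calls.

## Working session

There is one attempt and no reset: what is moved stays moved. The work goes in short steps, Python scripts to look and compute and a tool call to move; the robot and the scene stay as the last step left them, time stands still between calls to the robot, and variables do not carry over. Pictures are saved under pics/ and viewed, at most 10 in all, crops included, and the job is handed in when it is done.

Besides the shell and the picture viewer there is one more tool, called after "Call:" in YAML: its name, and indented under it one key for each argument. drive_tool: Moves the arm, as the interface text tells. Shift numbers are shares of 2.5 cm and turn numbers shares of 0.5 rad, none past 1 either way. Its arguments: {"type":"object","properties":{"plan":{"type":"array"},"jaw":{"type":"number"},"newtons":{"type":"number"}},"required":["plan"]}

```bash
mkdir -p pics; ls; python3 - <<'E'
from plant import *
import cv2
for n in ("top","side"):
    im=read_camera(n); cv2.imwrite(f"pics/{n}0.png",im[:,:,::-1]); c=get_calibration(n); print(n,c)
    for q in ("cup_a","lamp","shutter_grip","beaker","union","timer","vial_crimper"):
        print(q,[(round(d["p"],2),[round(float(v)) for v in d["bbox"]]) for d in trace(n,q)])
o=get_obs(); print(o)
E
```

```text
pics
top {'fx': 379.5574453002406, 'fy': 379.5574453002406, 'cx': 314.29902616381213, 'cy': 200.08231976694657, 'R': array([[ 0.02570831, -0.99965301,  0.00573947],
       [-0.99534056, -0.02613029, -0.09281364],
       [ 0.09293141, -0.00332665, -0.99566696]]), 't': array([-172.41403434,  484.55743298, 1164.96308898])}
cup_a [(0.85, [420, 266, 18, 16]), (0.57, [362, 227, 16, 15]), (0.54, [351, 182, 20, 14]), (0.53, [288, 233, 19, 16])]
lamp [(0.81, [270, 167, 72, 76])]
shutter_grip [(0.51, [255, 150, 6, 12])]
beaker [(0.67, [324, 229, 16, 14]), (0.41, [352, 144, 22, 18])]
union []
timer [(0.78, [352, 145, 22, 19])]
vial_crimper []
side {'fx': 407.13035966655553, 'fy': 407.13035966655553, 'cx': 320.24689260119413, 'cy': 201.87114725534164, 'R': array([[ 0.70753744, -0.70661966,  0.00891211],
       [-0.53256904, -0.54146542, -0.65052704],
       [ 0.46450079,  0.45552592, -0.75943081]]), 't': array([-476.8712144 ,  249.38955165,  948.90717405])}
cup_a [(0.8, [357, 358, 30, 32]), (0.69, [267, 225, 25, 30]), (0.6, [334, 273, 28, 27]), (0.43, [301, 150, 9, 35])]
lamp [(0.65, [305, 172, 
[... 190 characters left out ...]
q': array([ 1.03486647e+00,  3.58746580e-01,  1.51038475e+00,  4.64902156e-06,
        1.27255417e+00, -1.15114980e-01]), 'qvel': array([-5.98046282e-04,  3.96511444e-04,  3.33592072e-04, -9.85076728e-05,
        1.38706492e-03,  7.39352630e-04]), 'tau': array([-1.79376248e-04, -5.15271556e+01, -2.71110427e+01,  6.72785752e-02,
        2.43914657e-02, -3.07234438e-05]), 'eef_pos': array([245.09558977, 547.61289036, 222.66043227]), 'ee_rot': array([ 2.08859039e-01,  9.77945755e-01, -4.32728057e-05, -1.69508660e-05]), 'contact_force': array([-0.15972246, -0.13966922,  0.19358868]), 'torque': array([ 0.07683304,  0.01197546, -0.04745764]), 'grasp_force': 0.0, 'gripper_width': 88.10443204756015}
```

```bash
python3 - <<'E'
import cv2,numpy as np
a=cv2.imread("pics/top0.png")[90:310,190:460]; b=cv2.imread("pics/side0.png")[100:390,190:460]
cv2.imwrite("pics/c_top.png",cv2.resize(a,None,fx=2.7,fy=2.7,interpolation=cv2.INTER_CUBIC))
cv2.imwrite("pics/c_side.png",cv2.resize(b,None,fx=2,fy=2,interpolation=cv2.INTER_CUBIC))
E
```

```text
(no output)
```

View pics/c_top.png

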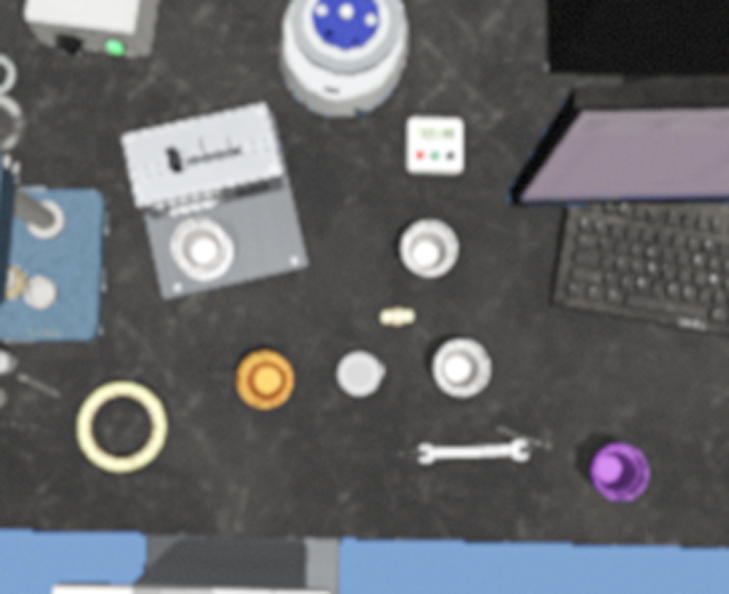

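View pics/c_side.png

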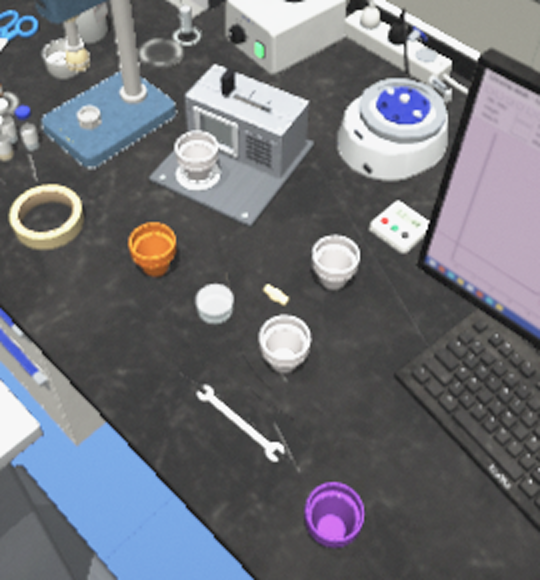

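The top crop shows these in full-picture pixels. White cups stand at about (349,182) and (361,226), and one on the lamp seat at (265,182). The orange look-alike is at (288,231) and the purple one at (420,265). cup_a and cup_b are the two loose white ones, because the description says white. The beaker is at (323,228), the union at (337,207) and the timer at (351,144). Next I fit the positions and check them in an enlarged mosaic.

```bash
cat > h.py <<'E'
import numpy as np,cv2
from plant import *
from scipy.optimize import minimize
C={n:get_calibration(n) for n in("top","side")}
def proj(n,X):
    c=C[n]; p=np.atleast_2d(X)@c["R"].T+c["t"]; return np.c_[c["fx"]*p[:,0]/p[:,2]+c["cx"],c["fy"]*p[:,1]/p[:,2]+c["cy"]]
def back(n,u,v,z):
    c=C[n]; d=c["R"].T@np.array([(u-c["cx"])/c["fx"],(v-c["cy"])/c["fy"],1]); o=-c["R"].T@c["t"]
    return o+d*(z-o[2])/d[2]
A=np.linspace(0,2*np.pi,40,endpoint=False)
def cup(x,y,z=0): return np.vstack([np.c_[x+r*np.cos(A),y+r*np.sin(A),0*A+z+h] for r,h in((17,0),(25.5,36),(30,36),(30,56))])
def lampw(p,L):
    L=np.atleast_2d(L).astype(float); c,s=np.cos(p[2]),np.sin(p[2]); return np.c_[p[0]+c*L[:,0]-s*L[:,1],p[1]+s*L[:,0]+c*L[:,1],L[:,2]]
def white(im,u,v,r):
    h=cv2.cvtColor(im,cv2.COLOR_RGB2HSV); m=((h[...,1]<60)&(h[...,2]>120)).astype(np.uint8)
    w=np.zeros_like(m); cv2.circle(w,(int(u),int(v)),r,1,-1); pts=cv2.findNonZero(m&w); hull=cv2.convexHull(pts)
    return hull[:,0].astype(float)
def ext(P): # support function in 16 directions
    a=np.linspace(0,2*np.pi,16,endpoint=False); return (P@np.array([np.cos(a),np.sin(a)])).max(0)
E
cat > m1.py <<'E'
from h import *
ims={n:read_camera(n) for n in C}
for name,t,s in(("far",(349,182),(357,231)),("near",(361,226),(332,272))):
    H={"top":white(ims["top"],*t,15),"side":white(ims["side"],*s,21)}
    for views in(["top"],["side"],["top","side"]):
        f=lambda q:sum(np.sum((ext(proj(n,cup(q[0],q[1])))-ext(H[n])-q[2])**2) for n in views)
        r=minimize(f,[*back("top",*t,40)[:2],0],method="Nelder-Mead",options=dict(maxiter=2000,xatol=.01,fatol=.001)); print(name,views,r.x.round(2),round(r.fun,2))
for q,t,z in(("beaker",(323,228),27),("union",(337,207),7),("timer",(351,144),17),("crimper base corner F",(228,216),20),("crimper base corner R",(228,160),20),("seatcup rim",(265,182),68)): print(q,back("top",*t,z).round(0))
a=cv2.resize(ims["top"][120:205,225:315],None,fx=4.4,fy=4.4,interpolation=cv2.INTER_CUBIC)
b=cv2.resize(ims["side"][125:215,255:355],None,fx=3.9,fy=3.9,interpolation=cv2.INTER_CUBIC)
c=cv2.resize(ims["top"][165:245,335:380],None,fx=4.4,fy=4.4); d=cv2.resize(ims["side"][210:290,310:390],None,fx=2.4,fy=2.4)
M=np.zeros((600,800,3),np.uint8)
M[:374,:396]=a; M[:351,405:795]=b; M[380:380+220,0:198]=c[:220]; M[380:572,405:597]=d
cv2.imwrite("pics/mos.png",M[:,:,::-1])
E
python3 m1.py
```

```text
far ['top'] [ 546.63 -263.56   -0.63] 0.7
far ['side'] [ 549.31 -260.11    0.  ] 2.33
far ['top', 'side'] [ 547.81 -261.82    0.  ] 17.18
near ['top'] [ 411.78 -302.75   -0.66] 0.98
near ['side'] [ 417.54 -296.29    0.  ] 40.95
near ['top', 'side'] [ 414.82 -299.17    0.  ] 84.69
beaker [ 402. -189.   27.]
union [ 470. -232.    7.]
timer [ 672. -272.   17.]
crimper base corner F [432. 108.  20.]
crimper base corner R [609. 117.  20.]
seatcup rim [536.  -9.  68.]
```

View pics/mos.png

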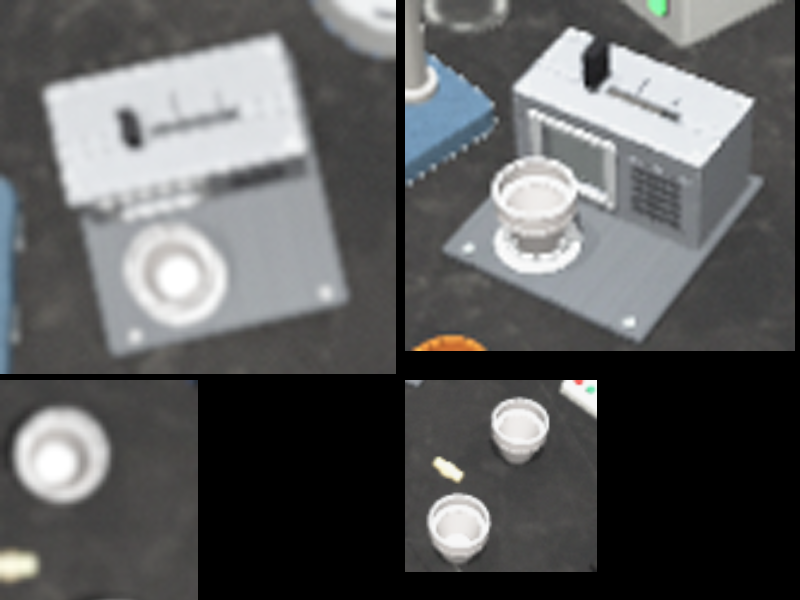

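The mosaic confirms two loose white cups, with the seated white cup on the lamp, the shutter grip at its shut end, and readable lamp corners. Next I fit the lamp from its corners and refit the cups.

```bash
cat > m2.py <<'E'
from h import *
from scipy.optimize import least_squares
L=[(80,52,100),(80,-108,100),(0,-108,100),(0,52,100),(-95,60,10),(-95,-115,10)]
P={"top":np.array([(43,90),(280,36),(305,155),(70,207),(113,355),(348,297)])/4.4+(225,120),
"side":(np.array([(572,28),(753,100),(698,165),(514,92),(443,248),(640,340)])-(405,0))/3.9+(255,125)}
for v in(["top"],["side"],["top","side"]):
    f=lambda p:np.concatenate([(proj(n,lampw(p,L))-P[n]).ravel() for n in v])
    r=least_squares(f,[590,-10,.2],x_scale=[10,10,.1]); p=r.x
    print(v,p.round(3),np.abs(r.fun).max().round(2),"seat",lampw(p,[-52,0,12]).round(1),"grip",lampw(p,[35,0,125]).round(1),"half",lampw(p,[35,-30,100]).round(1))
ims={n:read_camera(n) for n in C}
for k,z,t,s in(("far",0,(349,182),(357,231)),("near",0,(361,226),(332,273)),("seated",12,(265,182),(0,0))):
    H={"top":white(ims["top"],*t,14 if z else 15)}
    if not z:
        H["side"]=white(ims["side"],*s,20)
    for v in[[n] for n in H]+([["top","side"]] if not z else []):
        f=lambda q:sum(np.sum((ext(proj(n,cup(q[0],q[1],z)))-ext(H[n])-q[2])**2) for n in v)
        r=minimize(f,[*back("top",*t,40)[:2],.5],method="Nelder-Mead",options=dict(maxiter=3000)); print(k,v,r.x.round(2),round(r.fun,2))
E
python3 m2.py
```

```text
['top'] [5.88774e+02 8.22300e+00 2.60000e-01] 1.05 seat [[538.5  -5.1  12. ]] grip [[622.6  17.2 125. ]] half [[630.3 -11.8 100. ]]
['side'] [5.91878e+02 9.05500e+00 2.56000e-01] 1.06 seat [[541.6  -4.1  12. ]] grip [[625.7  17.9 125. ]] half [[633.3 -11.1 100. ]]
['top', 'side'] [5.90123e+02 8.34900e+00 2.58000e-01] 1.44 seat [[539.8  -4.9  12. ]] grip [[624.   17.3 125. ]] half [[631.6 -11.7 100. ]]
far ['top'] [ 546.63 -263.56   -0.63] 0.7
far ['side'] [ 5.4928e+02 -2.6013e+02  2.8000e-01] 1.08
far ['top', 'side'] [ 5.4781e+02 -2.6181e+02 -1.7000e-01] 16.26
near ['top'] [ 411.77 -302.75   -0.66] 0.98
near ['side'] [ 4.1405e+02 -2.9958e+02  1.4000e-01] 1.37
near ['top', 'side'] [ 4.1297e+02 -3.0095e+02 -2.6000e-01] 14.99
seated ['top'] [536.83  -8.21  -3.63] 0.94
```

Call:
drive_tool:
  plan:
    - [[0,0,0],[0,0,-0.25]]
    - [[0,0,0],[0,0,-0.25]]
    - [[0,0,0],[0,0,-0.25]]
    - [[0,0,0],[0,0,-0.09]]
    - [[-0.1,-0.5,0],[0,0,0]]
    - [[-0.1,-1,0],[0,0,0]]
    - [[-0.1,-1,0],[0,0,0]]
    - [[-0.1,-1,0],[0,0,0]]
    - [[-0.1,-1,0],[0,0,0]]
    - [[-0.1,-1,0],[0,0,0]]
    - [[-0.1,-1,0],[0,0,0]]
    - [[-0.1,-1,0],[0,0,0]]
  jaw: 0

```text
time_s: 2.0
eef_pos: [264.6, 358.0, 222.6]
ee_rot: [0.001, 1.0, -0.0, 0.0]
contact_force: [0.6, 0.3, 0.1]
gripper_width: 87.7
grasp_force: 0.0
```

Call:
drive_tool:
  plan:
    - [[-0.45,-1,0],[0,0,0]]
    - [[-0.45,-1,0],[0,0,0]]
    - [[-0.45,-1,0],[0,0,0]]
    - [[-0.45,-1,0],[0,0,0]]
    - [[-0.45,-1,0],[0,0,0]]
    - [[-0.45,-1,0],[0,0,0]]
    - [[-0.45,-1,0],[0,0,0]]
    - [[-0.3,-1,0],[0,0,0]]
    - [[-0.3,-1,0],[0,0,0]]
    - [[-0.3,-1,0],[0,0,0]]
    - [[-0.3,-1,0],[0,0,0]]
    - [[-0.3,-1,0],[0,0,0]]

```text
time_s: 3.0
eef_pos: [380.3, 58.3, 222.7]
ee_rot: [0.002, 1.0, -0.0, 0.0]
contact_force: [1.1, -0.1, 0.3]
gripper_width: 87.6
grasp_force: 0.0
```

Call:
drive_tool:
  plan:
    - [[-0.11,-1,0],[0,0,0]]
    - [[-0.11,-1,0],[0,0,0]]
    - [[-0.11,-1,0],[0,0,0]]
    - [[-0.11,-1,0],[0,0,0]]
    - [[-0.11,-1,0],[0,0,0]]
    - [[-0.11,-1,0],[0,0,0]]
    - [[-0.11,-1,0],[0,0,0]]
    - [[-0.11,-1,0],[0,0,0]]
    - [[-0.11,-1,0.5],[0,0,0]]
    - [[-0.11,-1,0.5],[0,0,0]]
    - [[-0.11,-1,0.5],[0,0,0]]
    - [[-0.11,-1,0.5],[0,0,0]]

```text
time_s: 4.0
eef_pos: [412.8, -241.3, 172.3]
ee_rot: [0.002, 1.0, -0.0, 0.0]
contact_force: [-0.1, 1.4, -0.2]
gripper_width: 87.8
grasp_force: 0.0
```

Call:
drive_tool:
  plan:
    - [[0,-0.7,0.5],[0,0,0]]
    - [[0,-0.6,0.5],[0,0,0]]
    - [[0,0,0],[0,0,0]]
    - [[0,0,0],[0,0,0]]

```text
time_s: 4.33
eef_pos: [412.4, -272.4, 147.2]
ee_rot: [0.002, 1.0, 0.001, -0.001]
contact_force: [0.3, 1.1, -0.2]
gripper_width: 88.0
grasp_force: 0.0
```

Call:
drive_tool:
  plan:
    - [[0,-0.57,0.4],[0,0,0]]
    - [[0,-0.57,0.8],[0,0,0]]
    - [[0,0,0.9],[0,0,0]]
    - [[0,0,0.9],[0,0,0]]
    - [[0,0,0.8],[0,0,0]]
    - [[0,0,0.4],[0,0,0]]
    - [[0,0,0.13],[0,0,0]]
    - [[0,0,0],[0,0,0]]
    - [[0,0,0],[0,0,0]]

```text
time_s: 5.08
eef_pos: [414.2, -301.4, 40.2]
ee_rot: [0.0, 1.0, -0.0, 0.0]
contact_force: [0.1, -0.6, 0.4]
gripper_width: 87.6
grasp_force: 0.0
```

```bash
python3 - <<'E'
from h import *
im=read_camera("side"); t=read_camera("top"); p=get_obs()["eef_pos"]; print(p, proj("side",p),proj("top",p))
M=np.zeros((560,800,3),np.uint8)
M[:,:395]=cv2.resize(im[190:330,285:385],(395,560))
M[:400,400:]=cv2.resize(t[190:270,320:400],(400,400))
cv2.imwrite("pics/g1.png",M[:,:,::-1])
E
```

```text
[ 414.45821982 -301.6763294    40.58889514] [[332.75796996 271.15228916]] [[359.96239356 224.91055295]]
```

View pics/g1.png

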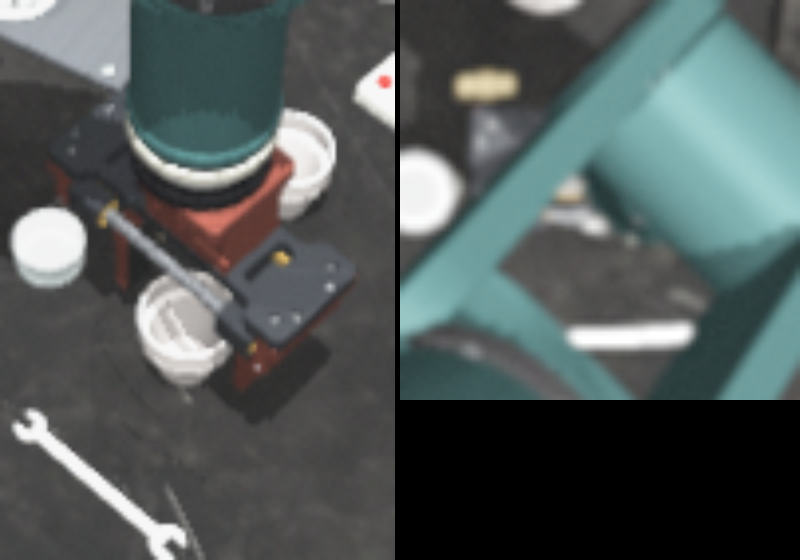

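The side view shows the near white cup, at about crop (180,325), between the open fingers. The gripper is clear of the beaker at (48,247). Closing now.

Call:
drive_tool:
  plan:
    - [[0,0,0],[0,0,0]]
    - [[0,0,0],[0,0,0]]
    - [[0,0,0],[0,0,0]]
    - [[0,0,0],[0,0,0]]
    - [[0,0,0],[0,0,0]]
    - [[0,0,0],[0,0,0]]
  jaw: 0.6
  newtons: 12

```text
time_s: 5.68
eef_pos: [413.7, -301.1, 39.6]
ee_rot: [0.0, 1.0, -0.0, 0.0]
contact_force: [-0.4, -0.8, 3.1]
gripper_width: 58.2
grasp_force: 12.0
```

Call:
drive_tool:
  plan:
    - [[0,0,-0.4],[0,0,0]]
    - [[0,0,-0.8],[0,0,0]]
    - [[0,0,-1],[0,0,0]]
    - [[0,0,-1],[0,0,0]]
    - [[0,0,-1],[0,0,0]]
    - [[-0.4,0.7,-0.8],[0,0,0]]
    - [[-0.4,1,0],[0,0,0]]
    - [[-0.4,1,0],[0,0,0]]
    - [[-0.4,1,0],[0,0,0]]
    - [[-0.4,1,0],[0,0,0]]
    - [[-0.4,1,0],[0,0,0]]
    - [[-0.4,1,0],[0,0,0]]

```text
time_s: 6.68
eef_pos: [483.9, -132.2, 165.1]
ee_rot: [0.0, 1.0, -0.0, 0.0]
contact_force: [0.7, 0.5, -0.7]
gripper_width: 58.4
grasp_force: 12.0
```

Call:
drive_tool:
  plan:
    - [[-0.4,1,0],[0,0,0]]
    - [[-0.4,1,0],[0,0,0]]
    - [[-0.4,1,0],[0,0,0]]
    - [[-0.4,0.8,0],[0,0,0]]
    - [[-0.4,0.5,0],[0,0,0]]
    - [[0,0,0],[0,0,0]]
    - [[0,0,0],[0,0,0]]

```text
time_s: 7.27
eef_pos: [533.9, -25.7, 164.8]
ee_rot: [-0.001, 1.0, -0.0, -0.0]
contact_force: [0.3, -0.4, -0.9]
gripper_width: 58.7
grasp_force: 12.0
```

Call:
drive_tool:
  plan:
    - [[-0.2,0.6,0.5],[0,0,0]]
    - [[0,0.2,0.7],[0,0,0]]
    - [[0,0,0.6],[0,0,0]]
    - [[0,0,0],[0,0,0]]
    - [[0,0,0],[0,0,0]]

```text
time_s: 7.68
eef_pos: [537.6, -6.9, 119.1]
ee_rot: [0.001, 1.0, -0.0, -0.001]
contact_force: [0.6, -0.5, -0.7]
gripper_width: 58.6
grasp_force: 12.0
```

```bash
python3 - <<'E'
from h import *
im=read_camera("side"); t=read_camera("top"); p=get_obs()["eef_pos"]; print(p)
M=np.zeros((560,800,3),np.uint8)
s=im.copy()
q=proj("side",cup(p[0],p[1],p[2]-39.6)); r=proj("side",cup(539,-5.5,12))
for a,c in((q,(255,0,0)),(r,(0,255,0))):
    pass
M[:,:400]=cv2.resize(s[100:240,220:320],(400,560),interpolation=cv2.INTER_CUBIC)
M[:,400:]=M[:,:400]
for a,c in((q,(255,0,0)),(r,(0,255,0))):
    for u,v in a:
        x,y=int((u-220)*4+400),int((v-100)*4)
        if 400<=x<800 and 0<=y<560: M[y,x]=c; M[y-1,x]=c
cv2.imwrite("pics/g2.png",M[:,:,::-1])
E
```

```text
[539.12024694  -6.94585164 120.25580079]
```

View pics/g2.png

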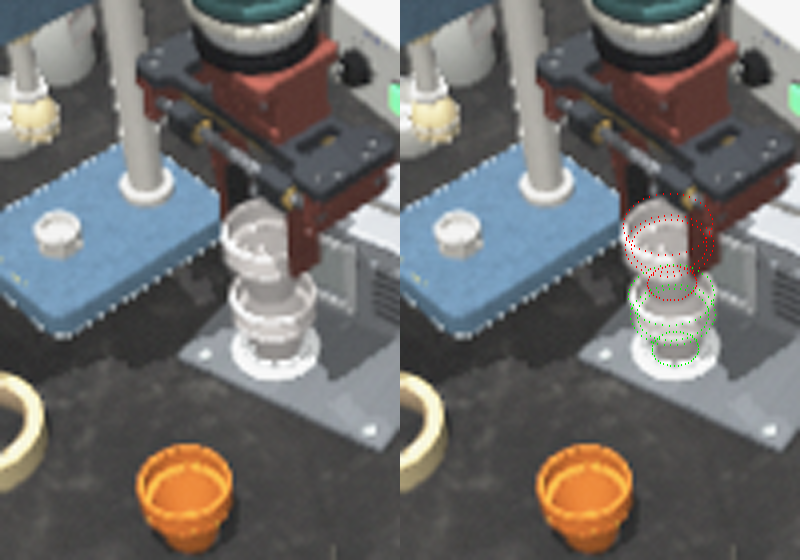

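The red outline (held cup) and the green outline (seated cup) both match the picture at about (265,240) and (272,310), so the cup is concentric. Lowering.

Call:
drive_tool:
  plan:
    - [[0,0.03,0.5],[0,0,0]]
    - [[0,0.03,0.5],[0,0,0]]
    - [[0,0,0.4],[0,0,0]]
    - [[0,0,0.2],[0,0,0]]
    - [[0,0,0.12],[0,0,0]]
    - [[0,0,0.06],[0,0,0]]
    - [[0,0,0],[0,0,0]]
    - [[0,0,0],[0,0,0]]

```text
time_s: 8.45
eef_pos: [539.3, -4.7, 75.3]
ee_rot: [0.0, 1.0, -0.0, 0.0]
contact_force: [-0.1, 0.1, -1.2]
gripper_width: 58.3
grasp_force: 12.0
```

Call:
drive_tool:
  plan:
    - [[0,0,0.06],[0,0,0]]
    - [[0,0,0.06],[0,0,0]]
    - [[0,0,0.04],[0,0,0]]
    - [[0,0,0],[0,0,0]]
    - [[0,0,0],[0,0,0]]

```text
time_s: 8.87
eef_pos: [540.1, -4.2, 71.6]
ee_rot: [0.001, 1.0, 0.0, 0.001]
contact_force: [1.0, 2.5, 5.6]
gripper_width: 58.2
grasp_force: 12.0
```

Call:
drive_tool:
  plan:
    - [[0,0,0],[0,0,0]]
    - [[0,0,0],[0,0,0]]
    - [[0,0,0],[0,0,0]]
    - [[0,0,0],[0,0,0]]
    - [[0,0,-0.3],[0,0,0]]
    - [[0,0,-0.8],[0,0,0]]
    - [[0,0,-1],[0,0,0]]
    - [[0,0,-1],[0,0,0]]
    - [[0,0,-1],[0,0,0]]
  jaw: 0

```text
time_s: 9.62
eef_pos: [538.4, -4.6, 174.8]
ee_rot: [0.0, 1.0, -0.0, -0.0]
contact_force: [1.0, -0.7, 0.2]
gripper_width: 87.9
grasp_force: 0.0
```

```bash
python3 - <<'E'
from h import *
im=read_camera("side"); p=get_obs()["eef_pos"]; print(p)
s=cv2.resize(im[130:220,220:320],(600,540),interpolation=cv2.INTER_CUBIC)
for z,c in((32,(255,0,0)),(12,(0,255,0))):
    for u,v in proj("side",cup(540,-4.2,z)):
        x,y=int((u-220)*6),int((v-130)*6); s[y,x]=c; s[y+1,x]=c
cv2.imwrite("pics/g3.png",s[:,:,::-1])
E
```

```text
[541.58586432  -4.98526568 179.65599256]
```

View pics/g3.png

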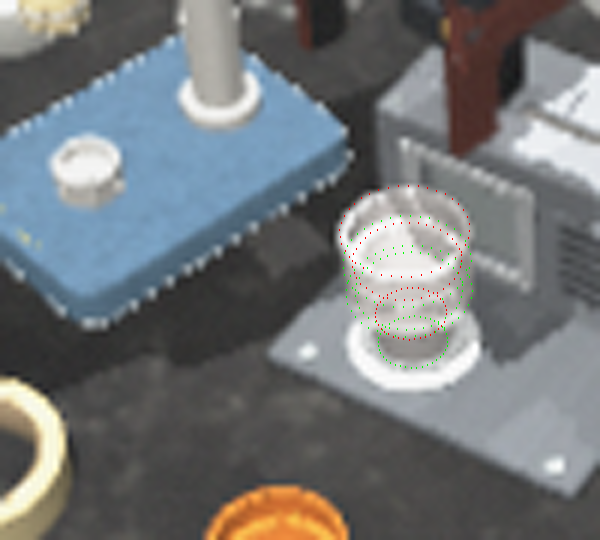

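The picture shows the upper cup's shoulder on the seated cup's rim. The red outline (origin 20 mm higher) fits at about (405,240), upright and nested. Next is the far cup.

Call:
drive_tool:
  plan:
    - [[0,-0.5,0],[0,0,0]]
    - [[0,-1,0],[0,0,0]]
    - [[0,-1,0],[0,0,0]]
    - [[0,-1,0],[0,0,0]]
    - [[0,-1,0],[0,0,0]]
    - [[0,-0.6,0],[0,0,0]]
    - [[0,0,0],[0,0,0.25]]
    - [[0,0,0],[0,0,0.25]]
    - [[0,0,0],[0,0,0.25]]
    - [[0,0,0],[0,0,0.09]]
    - [[0,0,0],[0,0,0]]

```text
time_s: 10.58
eef_pos: [537.7, -132.8, 172.3]
ee_rot: [0.21, 0.978, -0.0, -0.001]
contact_force: [-0.9, -0.5, 0.9]
gripper_width: 87.5
grasp_force: 0.0
```

```bash
cat > d.py <<'E'
import sys
from plant import *
from scipy.spatial.transform import Rotation as Ro
import numpy as np
o=get_obs(); R=Ro.from_quat(o["ee_rot"]); y=R.as_matrix()[:,1]
print(o["time_s"],o["eef_pos"].round(1),"heading",np.degrees(np.arctan2(y[1],y[0])).round(2))
T=np.array([float(v) for v in sys.argv[1:4]]); print("tool shift/25:",(R.inv().apply(T-o["eef_pos"])/25).round(2))
E
python3 d.py 548 -262 100
```

```text
10.5833 [ 537.7 -132.8  172.3] heading 65.77
tool shift/25: [-2.5  -4.54  2.89]
```

Call:
drive_tool:
  plan:
    - [[-0.3,-0.55,0],[0,0,0]]
    - [[-0.5,-0.9,0],[0,0,0]]
    - [[-0.5,-0.9,0.3],[0,0,0]]
    - [[-0.5,-0.9,0.6],[0,0,0]]
    - [[-0.4,-0.75,0.6],[0,0,0]]
    - [[-0.3,-0.54,0.6],[0,0,0]]
    - [[0,0,0.6],[0,0,0]]
    - [[0,0,0],[0,0,0]]
    - [[0,0,0],[0,0,0]]

```text
time_s: 11.33
eef_pos: [548.0, -260.9, 104.6]
ee_rot: [0.209, 0.978, 0.001, -0.002]
contact_force: [-0.3, -0.5, -0.3]
gripper_width: 87.6
grasp_force: 0.0
```

```bash
python3 d.py 548 -262 40
```

```text
11.3333 [ 548.  -260.9  104.6] heading 65.93
tool shift/25: [-0.03 -0.04  2.58]
```

Call:
drive_tool:
  plan:
    - [[0,-0.04,0.5],[0,0,0]]
    - [[0,0,0.8],[0,0,0]]
    - [[0,0,0.8],[0,0,0]]
    - [[0,0,0.4],[0,0,0]]
    - [[0,0,0.08],[0,0,0]]
    - [[0,0,0],[0,0,0]]
    - [[0,0,0],[0,0,0]]

```text
time_s: 11.92
eef_pos: [549.7, -262.4, 42.5]
ee_rot: [0.209, 0.978, -0.0, 0.001]
contact_force: [0.3, 0.1, 0.0]
gripper_width: 87.4
grasp_force: 0.0
```

Call:
drive_tool:
  plan:
    - [[0,0,0],[0,0,0]]
    - [[0,0,0],[0,0,0]]
    - [[0,0,0],[0,0,0]]
    - [[0,0,0],[0,0,0]]
    - [[0,0,0],[0,0,0]]
    - [[0,0,0],[0,0,0]]
  jaw: 0.6
  newtons: 12

```text
time_s: 12.42
eef_pos: [549.3, -262.4, 41.8]
ee_rot: [0.209, 0.978, -0.0, 0.0]
contact_force: [-0.1, -0.2, 2.4]
gripper_width: 59.7
grasp_force: 12.0
```

Call:
drive_tool:
  plan:
    - [[0,0,-0.4],[0,0,0]]
    - [[0,0,-0.8],[0,0,0]]
    - [[0,0,-1],[0,0,0]]
    - [[0,0,-1],[0,0,0]]
    - [[0,0,-1],[0,0,0]]
    - [[0,0,-1],[0,0,0]]
    - [[0.2,0.4,-0.6],[0,0,0]]
    - [[0.4,0.9,0],[0,0,0]]
    - [[0.4,0.9,0],[0,0,0]]
    - [[0.4,0.9,0],[0,0,0]]
    - [[0.4,0.9,0],[0,0,0]]
    - [[0.2,0.5,0],[0,0,0]]

```text
time_s: 13.42
eef_pos: [548.7, -136.6, 187.0]
ee_rot: [0.208, 0.978, 0.0, -0.0]
contact_force: [-0.5, 0.4, -0.0]
gripper_width: 59.7
grasp_force: 12.0
```

Call:
drive_tool:
  plan:
    - [[0,0,0],[0,0,-0.25]]
    - [[0,0,0],[0,0,-0.25]]
    - [[0,0,0],[0,0,-0.25]]
    - [[0,0,0],[0,0,-0.25]]
    - [[0,0,0],[0,0,-0.25]]
    - [[0,0,0],[0,0,-0.11]]
    - [[0,0,0],[0,0,0]]
    - [[0,0,0],[0,0,0]]

```text
time_s: 14.08
eef_pos: [549.4, -139.3, 186.7]
ee_rot: [-0.128, 0.992, -0.0, -0.0]
contact_force: [-0.5, 0.8, -0.3]
gripper_width: 59.8
grasp_force: 12.0
```

```bash
python3 d.py 540 -4.2 150
```

```text
14.0833 [ 549.4 -139.3  186.7] heading 104.73
tool shift/25: [-1.01  5.32  1.46]
```

Call:
drive_tool:
  plan:
    - [[-0.1,0.5,0],[0,0,0]]
    - [[-0.2,0.9,0],[0,0,0]]
    - [[-0.2,0.9,0],[0,0,0]]
    - [[-0.2,0.9,0],[0,0,0]]
    - [[-0.2,0.9,0.3],[0,0,0]]
    - [[-0.1,0.7,0.6],[0,0,0]]
    - [[0,0.5,0.5],[0,0,0]]
    - [[0,0,0],[0,0,0]]
    - [[0,0,0],[0,0,0]]

```text
time_s: 14.83
eef_pos: [538.7, -3.6, 151.1]
ee_rot: [-0.13, 0.992, 0.0, -0.001]
contact_force: [0.1, 0.1, -0.8]
gripper_width: 59.9
grasp_force: 12.0
```

```bash
python3 d.py 540 -4.2 150; python3 - <<'E'
from h import *
im=read_camera("side"); p=get_obs()["eef_pos"]
s=cv2.resize(im[100:220,220:320],(500,600),interpolation=cv2.INTER_CUBIC)
for X,c in((cup(p[0],p[1],p[2]-41.8),(255,0,0)),(cup(540,-4.2,32),(0,255,0))):
    for u,v in proj("side",X):
        x,y=int((u-220)*5),int((v-100)*5); s[y,x]=c; s[y+1,x]=c
cv2.imwrite("pics/g4.png",s[:,:,::-1])
E
```

```text
14.8333 [538.7  -3.6 151.1] heading 104.9
tool shift/25: [-0.04 -0.03  0.04]
```

View pics/g4.png

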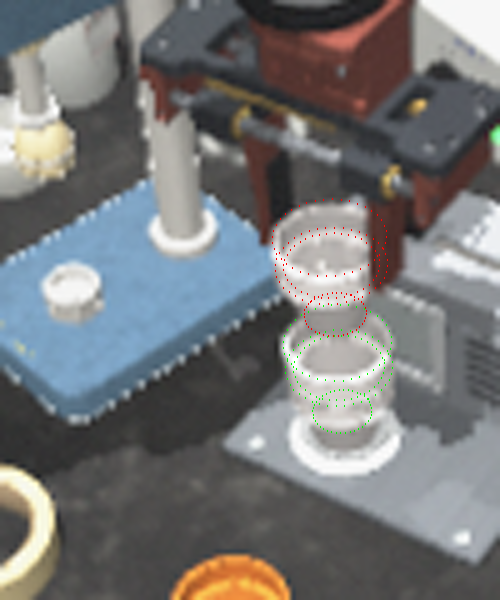

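The held cup (red, at about (330,255)) is in line with the stack (green, at about (338,355)). Lowering.

Call:
drive_tool:
  plan:
    - [[-0.04,-0.02,0.5],[0,0,0]]
    - [[0,0,0.6],[0,0,0]]
    - [[0,0,0.5],[0,0,0]]
    - [[0,0,0.3],[0,0,0]]
    - [[0,0,0.16],[0,0,0]]
    - [[0,0,0.1],[0,0,0]]
    - [[0,0,0],[0,0,0]]
    - [[0,0,0],[0,0,0]]

```text
time_s: 15.55
eef_pos: [541.2, -5.1, 98.0]
ee_rot: [-0.129, 0.992, -0.0, 0.0]
contact_force: [0.3, 0.9, 0.3]
gripper_width: 59.5
grasp_force: 12.0
```

Call:
drive_tool:
  plan:
    - [[0,0,0.06],[0,0,0]]
    - [[0,0,0.06],[0,0,0]]
    - [[0,0,0.04],[0,0,0]]
    - [[0,0,0],[0,0,0]]
    - [[0,0,0],[0,0,0]]

```text
time_s: 15.97
eef_pos: [541.0, -4.5, 93.8]
ee_rot: [-0.129, 0.992, 0.0, 0.0]
contact_force: [-0.4, 1.7, 3.0]
gripper_width: 59.5
grasp_force: 12.0
```

Call:
drive_tool:
  plan:
    - [[0,0,0.02],[0,0,0]]
    - [[0,0,0],[0,0,0]]

```text
time_s: 16.13
eef_pos: [541.2, -4.5, 93.6]
ee_rot: [-0.129, 0.992, 0.0, 0.001]
contact_force: [-0.5, 2.2, 8.3]
gripper_width: 59.6
grasp_force: 12.0
```

Call:
drive_tool:
  plan:
    - [[0,0,0],[0,0,0]]
    - [[0,0,0],[0,0,0]]
    - [[0,0,0],[0,0,0]]
    - [[0,0,0],[0,0,0]]
    - [[0,0,0],[0,0,0]]
    - [[0,0,-0.3],[0,0,0]]
    - [[0,0,-0.8],[0,0,0]]
    - [[0,0,-1],[0,0,0]]
    - [[0,0,-1],[0,0,0]]
    - [[0,0,-0.4],[0,0,0]]
    - [[0,0,0],[0,0,0]]
  jaw: 0

```text
time_s: 17.05
eef_pos: [542.8, -5.1, 183.2]
ee_rot: [-0.129, 0.992, -0.001, 0.003]
contact_force: [0.3, -0.3, -0.1]
gripper_width: 88.1
grasp_force: 0.0
```

```bash
python3 d.py 624 17.3 160; python3 - <<'E'
from h import *
im=read_camera("side"); t=read_camera("top")
s=cv2.resize(im[120:220,220:320],(500,500),interpolation=cv2.INTER_CUBIC)
for z,c in((52,(255,0,0)),(12,(0,255,0))):
    for u,v in proj("side",cup(541,-4.3,z)):
        x,y=int((u-220)*5),int((v-120)*5); s[y,x]=c; s[y+1,x]=c
cv2.imwrite("pics/g5.png",s[:,:,::-1])
print([(round(d["p"],2),d["bbox"]) for d in trace("side","shutter_grip")][:2])
E
```

```text
17.05 [542.8  -5.1 183.2] heading 104.86
tool shift/25: [-3.37  0.03  0.95]
[(0.55, [301.3, 167.6, 9.0, 10.4])]
```

View pics/g5.png

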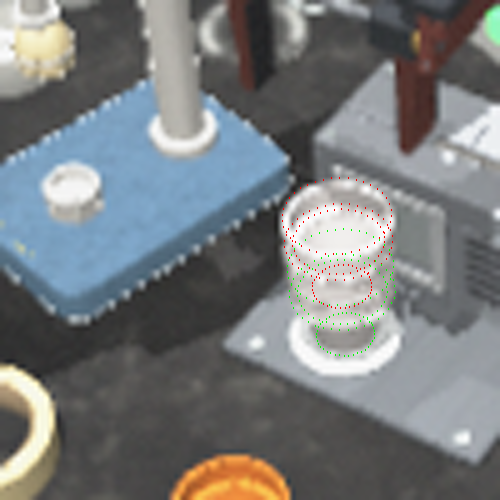

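Both cups sit nested and upright. The red outline (origin 40 mm above the seated cup) fits at about (338,230). The crimper is close on the left, so I'll set the open fingers around the grip with the tool centred on the half position. Closing will then draw the grip to the half mark.

Call:
drive_tool:
  plan:
    - [[-0.4,-0.2,0],[0,0,0]]
    - [[-0.7,-0.26,0],[0,0,0]]
    - [[-0.8,-0.3,0],[0,0,0]]
    - [[-0.7,-0.2,0.3],[0,0,0]]
    - [[-0.5,-0.2,0.3],[0,0,0]]
    - [[-0.3,0,0.2],[0,0,0]]
    - [[0,0,0],[0,0,0]]
    - [[0,0,0],[0,0,0]]

```text
time_s: 17.87
eef_pos: [629.4, -10.8, 158.9]
ee_rot: [-0.129, 0.992, 0.0, -0.002]
contact_force: [-0.6, 0.0, -1.0]
gripper_width: 88.0
grasp_force: 0.0
```

```bash
python3 d.py 632.5 -11.3 110; python3 - <<'E'
from h import *
im=read_camera("side")
s=cv2.resize(im[100:200,240:360],(720,600),interpolation=cv2.INTER_CUBIC)
p=[590.9,8.7,.258]
for X in [(35+a,b,h) for a in(-12,12) for b in(-6,6) for h in(104,138)]:
    u,v=proj("side",lampw(p,X))[0]; cv2.circle(s,(int((u-240)*6),int((v-100)*6)),2,(255,0,0),-1)
u,v=proj("side",get_obs()["eef_pos"])[0]; cv2.circle(s,(int((u-240)*6),int((v-100)*6)),3,(0,255,0),-1)
cv2.imwrite("pics/g6.png",s[:,:,::-1])
E
```

```text
17.8667 [629.4 -10.8 158.9] heading 104.86
tool shift/25: [-0.12 -0.05  1.96]
```

View pics/g6.png

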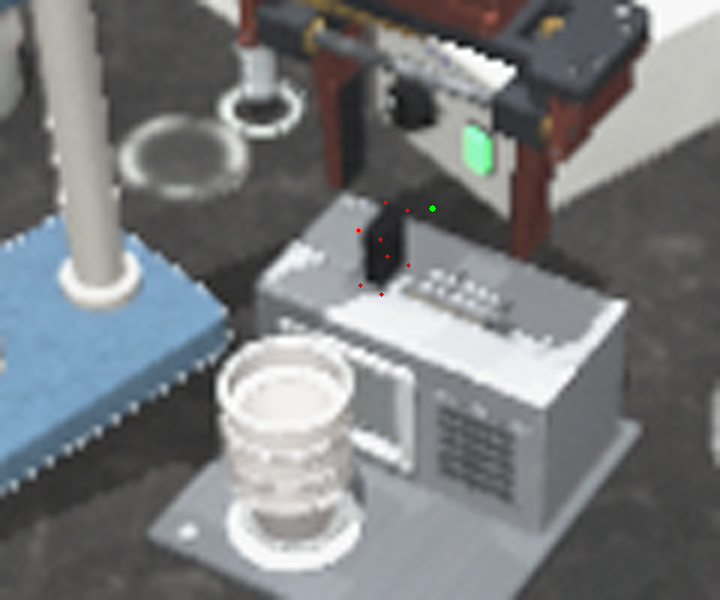

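The black grip at about (385,245) lies on the predicted corners. The open fingers, with tips at (345,185) and (530,250), straddle it with room to spare, and the stack is intact. Descending.

Call:
drive_tool:
  plan:
    - [[-0.1,-0.05,0.3],[0,0,0]]
    - [[0,0,0.5],[0,0,0]]
    - [[0,0,0.5],[0,0,0]]
    - [[0,0,0.4],[0,0,0]]
    - [[0,0,0.2],[0,0,0]]
    - [[0,0,0],[0,0,0]]
    - [[0,0,0],[0,0,0]]

```text
time_s: 18.5
eef_pos: [632.8, -11.6, 112.9]
ee_rot: [-0.129, 0.992, -0.0, -0.0]
contact_force: [-0.1, 0.2, 0.0]
gripper_width: 87.7
grasp_force: 0.0
```

```bash
python3 d.py 632.5 -11.3 110
```

```text
18.5 [632.8 -11.6 112.9] heading 104.85
tool shift/25: [0.01 0.01 0.12]
```

Call:
drive_tool:
  plan:
    - [[0,0,0.08],[0,0,0]]
    - [[0,0,0],[0,0,0]]
    - [[0,0,0],[0,0,0]]
    - [[0,0,0],[0,0,0]]
    - [[0,0,0],[0,0,0]]
    - [[0,0,0],[0,0,0]]
    - [[0,0,0],[0,0,0]]
    - [[0,0,0],[0,0,0]]
    - [[0,0,0],[0,0,0]]
    - [[0,0,0],[0,0,0]]
    - [[0,0,0],[0,0,0]]
    - [[0,0,0],[0,0,0]]
  jaw: 1
  newtons: 30

```text
time_s: 19.5
eef_pos: [633.0, -10.8, 111.3]
ee_rot: [-0.129, 0.992, 0.001, 0.0]
contact_force: [-1.8, 5.9, 5.1]
gripper_width: 11.7
grasp_force: 30.0
```

```bash
python3 d.py 632.5 -11.3 110; python3 - <<'E'
from h import *
im=read_camera("side")
s=cv2.resize(im[100:200,240:360],(720,600),interpolation=cv2.INTER_CUBIC)
p=[590.9,8.7,.258]
for X in [(35+a,b-30,h) for a in(-12,12) for b in(-6,6) for h in(104,138)]:
    u,v=proj("side",lampw(p,X))[0]; cv2.circle(s,(int((u-240)*6),int((v-100)*6)),2,(0,255,0),-1)
cv2.imwrite("pics/g7.png",s[:,:,::-1])
E
```

```text
19.5 [633.  -10.8 111.3] heading 104.85
tool shift/25: [ 0.02 -0.01  0.05]
```

View pics/g7.png

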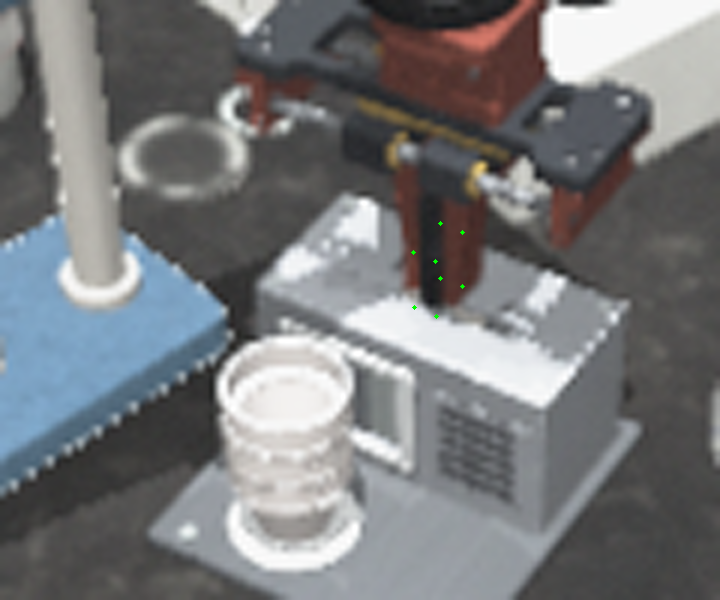

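The width of 11.7 mm matches the 12 mm grip. The side force is about 6.2 N, which is the spring's value at half open. In the picture the grip sits at the half-open outline and the stack is intact. I'll let it settle, then hand in.

Call:
drive_tool:
  plan:
    - [[0,0,0],[0,0,0]]
    - [[0,0,0],[0,0,0]]
    - [[0,0,0],[0,0,0]]
    - [[0,0,0],[0,0,0]]
    - [[0,0,0],[0,0,0]]
    - [[0,0,0],[0,0,0]]

```text
time_s: 20.05
eef_pos: [633.0, -10.8, 111.3]
ee_rot: [-0.129, 0.992, 0.001, 0.0]
contact_force: [-1.6, 6.7, 4.8]
gripper_width: 11.8
grasp_force: 30.0
```

```bash
python3 -c "
from plant import *
print(get_obs()['contact_force'],get_obs()['eef_pos']); print(hand_in())"
```

```text
[-1.56973342  6.65123503  4.78503433] [632.99865656 -10.82712491 111.26280538]
the job is handed in; nothing more can be done
None
```

I handed the job in at about 20 s: both white cups are nested on the seated cup and released, and the gripper is still holding the shutter at half open with a 30 N grip; no verdict came back.

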